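# Load a ribbed bar into the drilling jig and clamp it

## Task

Load the steel bar with the raised rib into the green drilling jig: slide it rib end first from the open infeed side through under the bridge until its nose rests fully home against the end stop. Then push the jig's side clamp in firmly, but without ramming it, so that the bar is held between clamp and fence. Leave the other things on the bench where they are.

Things in the scene. Friction and masses are not known exactly. Their poses are not given: they have to be found in the camera images.
- jig: Green drilling jig fixed to the bench. Origin on the bench under the centre of its bridge; +x is the feed direction, +y across, towards its fence. Base plate from x = -250 mm (open infeed end) to +205, y = -70 to +50, top face 12 mm above the bench
- fence_face (a point): on the face of the jig's steel fence, infeed side, at jig x = -130 mm, y = +24.5. The fence stands along the whole +y side of the base, its face in the plane y = +24.5 mm, its top 32 mm above the bench
- bridge (a point): centre of the underside of the jig's bridge, 42 mm above the bench. The bridge, a green plate with a low drill bush on it, spans the channel from jig x = -30 to +30 mm; its top is 52, the bush 57 mm above the bench. Its front foot has its inner face at y = -23.5 mm: the channel is 48 wide and 30 high. Fingers do not fit beneath it
- lead_in (a point): outer end of the slanted lead-in plate (top 30 mm above the bench) that runs from the bridge's front foot outwards to the infeed side, to jig x = -54, y = -45 mm
- bar: The work: loose flat steel bar 150 x 45 x 12 mm (0.5 to 0.85 kg), with one raised cross rib 10 mm long, full width, its top 25 mm above the bar's underside. Origin at the centre of its underside; +x along it to the nose; the rib covers x = +50 to +60 mm. Starts on the jig's base, infeed side, rib towards the bridge, skew and off the fence. At home its tail lies beneath the bridge
- bar_nose (a point): centre of the bar's nose end face (rib end), 75 mm from its origin along +x, 6 mm above its underside
- bar_tail (a point): centre of the bar's tail end face, 75 mm from its origin along -x, 6 mm above its underside
- end_stop: Fixed dark steel block 18 x 46 x 22 mm on the jig's base beyond the bridge. Origin at the foot of its striking face (which looks back to the bridge), on the base plate, midway across the channel; axes as the jig's. Its place along the jig differs from run to run (face at jig x = 135 to 165 mm)
- clamp (a joint): Side clamp carriage of the jig: block 36 wide, 45 long, 24 mm high, with a steel push plate 40 wide, 10 thick, 41 high at its back. Slides along jig +y to the fence at jig x = 85 mm. Value in m: 0 fully back (pressing face at jig y = -75 mm), grows to the fence, to 0.07. About 5 N of friction, stays where left; meets a bar lying on the fence at about 0.0545
- clamp_face (a point): foot of the clamp's pressing face (towards the fence), 6 mm above the jig's base plate
- clamp_back (a point): centre of the outer face of the clamp's push plate, 55 mm behind the pressing face, 33 mm above the bench: push here towards the fence
- offcut: bystander: plain steel bar 110 x 45 x 12 mm without a rib, on the bench
- file: bystander: flat file with wooden handle, 240 mm
- square: bystander: small engineer's square, 110 x 75 mm
- tin: bystander: round brass tin, 110 mm across, 35 high
- screwdriver: bystander: screwdriver
- hammer: bystander: hammer
- wood_block: bystander: wooden block 90 x 60 x 35 mm
Things that resemble listed ones, but are neither listed nor needed, are in the scene too. Leave any black or yellow look-alike of the bar alone.

How it is judged:
By the outcome, as a careful person would: the job done as asked, in the order asked, and still so for the second after the job is handed in, with the robot touching nothing.
It also fails if it takes over 61 s, if anything falls off the work surface, if the arm or the gripper's body presses on something with over 40 N, if the wrist force passes 120 N, or if a joint passes its speed limit or range.

## Robot

A 6-joint arm with a two-finger parallel gripper is mounted at the origin on the work surface. World frame = base frame: x ahead of the robot, y to its left, z up, the work surface at z = 0. Lengths are in m, angles in rad, forces in N, time in s.
With the tool pointing down it reaches from about 0.25 to 0.85 m from the base axis. Payload 12.5 kg.
Tool frame: the origin (TCP) lies between the finger pads; the fingertips stand 17 mm ahead of it and the grasp point (between the pads) lies 2 mm behind it; x points along the fingers, y is the direction in which the jaws open and shut, and the axes are right-handed (so a half turn about x gives the same grasp; the last joint's range is limited). The gripper opens to 93 mm and grips with 3 to 60 N. Pads are 15 mm wide; open, the fingers measure 128 mm over their backs; the gripper's body (75 mm by 188 mm) begins 65 mm behind the grasp point.
Start: joints at [-1.293, 0.351, 1.652, -0, 1.139, -0.085], TCP at [0.195, -0.514, 0.236] pointing down, gripper open.
Joint ranges: [-2.75, 2.75], [-0.79, 2.1], [0.01, 2.65], [-1.57, 4.71], [0.07, 3.14], [-2.87, 2.87]. Speed limits (rad/s): [2.22, 2.22, 2.79, 3.14, 3.14, 3.14].

## Interface

Orientations are given as a rotation vector (axis times angle).
In Python, from cell import ctrl gives the robot as it stands.
- The arm moves only by the shell command python3 -m handwheel 'ROWS'. ROWS is JSON, a list of rows, each an object of numbers: "tx", "ty", "tz": the shift along the tool's x, y, z in cm; "ax", "ay", "az": the turn, a rotation vector about the tool's x, y, z in degrees; "grip": the finger opening in cm, from 0 to 9.3. In form: [{"tx": .., "ty": .., "tz": .., "ax": .., "ay": .., "az": .., "grip": ..}, ...]. A call has 1 to 8 rows; each row is the pose to reach, as a shift and turn from the pose commanded when the call began, along the tool's axes at that moment; what a row does not reach only later rows make up. A row lasts 1/8 s, in which the tool goes at most 62.5 mm and 10.7 degrees, less where a joint would pass 70% of its speed; a pose out of reach is approached as far as the arm can. A call with a gripper value outside its range is refused whole. The fingers move at their own pace and stop on an object; the grip force is fixed at half the most. Time passes only in rows, so rows that repeat a pose let the fingers close. It gives the time, the measured TCP pose, the force and the opening at its end, in the units of the state.
- ctrl.observe(): the state, without advancing time (a new reading comes with each control period).
- ctrl.grab_frame(name): name is "side" or "top"; returns a dict with "img" (420x560x3 uint8, red, green, blue), "K" (3x3 intrinsics, pixels), "k1" (the pictures are not rectified: a ray, as slopes to the right and down, at radius r is drawn at 1 + k1 r^2 times it, then the intrinsics apply), "cam_to_world" (4x4, takes a point from camera to world coordinates). Camera axes: x right, y down, z forward; pixel columns grow to the right and rows downward; lengths in m; the calibration is good to about 2 mm. A picture is of the moment at which its call begins. There is no depth.
- ctrl.hand_in(): hands the job in, once; it reports no verdict.
The state is a dict: "time": time; "qpos": joint angles; "dq": joint speeds; "joint_efforts": joint torques, N m; "tool_pos": TCP position; "tcp_rot": TCP orientation; "force": force on the tool from outside, world axes, zero at the start; "wrist_torque": the same for the moment, N m; "gripper_width": finger opening in m.
Only numpy, scipy, OpenCV 4.12 (cv2) and the standard library are available. Lean on these libraries where they do the work, as an engineer would, in place of code of your own. Each camera call takes 0.05 s, during which the arm holds its last target. There are 200 camera calls.

## Working session

There is one attempt and no reset: what is moved stays moved. The work goes in short steps, Python scripts to look and compute and a shell command to move; the robot and the scene stay as the last step left them, time stands still between calls to the robot, and variables do not carry over. Pictures are saved under pics/ and viewed, about 8 in all and at most 12, crops included, and the job is handed in when it is done.

```bash
mkdir -p pics; cat > h.py <<'E'
import numpy as np, cv2
from cell import ctrl
from scipy.spatial.transform import Rotation as R
def grab(n,save=None):
    f=ctrl.grab_frame(n)
    if save: cv2.imwrite(f'pics/{save}.png',f['img'][:,:,::-1])
    return f
def px2w(f,u,v,z):
    K=np.array(f['K']);T=np.array(f['cam_to_world'])
    d=np.array([(u-K[0,2])/K[0,0],(v-K[1,2])/K[1,1]]);s=d.copy()
    for _ in range(20): s=d/(1+f['k1']*(s@s))
    r=T[:3,:3]@np.r_[s,1];o=T[:3,3]
    return o+r*(z-o[2])/r[2]
def w2px(f,p):
    K=np.array(f['K']);T=np.array(f['cam_to_world'])
    c=T[:3,:3].T@(np.array(p)-T[:3,3]);s=c[:2]/c[2];s=s*(1+f['k1']*(s@s))
    return K[:2,:2]@s+K[:2,2]
def crop(f,u0,v0,u1,v1,s,save):
    c=f['img'][v0:v1,u0:u1,::-1]
    cv2.imwrite(f'pics/{save}.png',cv2.resize(c,None,fx=s,fy=s,interpolation=cv2.INTER_CUBIC))
E
python3 - <<'E'
from h import *
s=ctrl.observe();print(s)
t=grab('top','t0');d=grab('side','s0')
for f in(t,d):print(f['K'],f['k1'],np.round(f['cam_to_world'],3))
E
```

```text
{'time': 0.0, 'qpos': array([-1.29259117e+00,  3.51250220e-01,  1.65241782e+00, -4.70058964e-05,
        1.13908472e+00, -8.46594232e-02]), 'dq': array([ 8.99478935e-04, -1.70168170e-03, -3.22016444e-04, -3.28014413e-04,
       -9.77917636e-05, -5.22809725e-04]), 'joint_efforts': array([-3.14635625e-03, -4.97334158e+01, -2.85256308e+01,  6.97347452e-02,
        2.56749219e-02, -1.01613919e-04]), 'tool_pos': array([ 0.19511929, -0.51388387,  0.23509614]), 'tcp_rot': array([ 2.02385337,  0.37250873, -2.02417145]), 'force': array([-1.01645934, -0.83150972, -0.20790896]), 'wrist_torque': array([-0.02765672, -0.01190901,  0.02519553]), 'gripper_width': 0.09294874175055977}
[[417.96722408   0.         271.45986227]
 [  0.         417.96722408 209.25951366]
 [  0.           0.           1.        ]] 0.01819754683135513 [[ 0.003 -0.981  0.193  0.399]
 [-1.    -0.004 -0.002  0.048]
 [ 0.003 -0.193 -0.981  1.183]
 [ 0.     0.     0.     1.   ]]
[[417.85003552   0.         268.74676963]
 [  0.         417.85003552 203.36910062]
 [  0.           0.           1.        ]] -0.025454896635289756 [[ 0.972 -0.153  0.179  0.44 ]
 [-0.235 -0.678  0.697 -0.715]
 [ 0.014 -0.719 -0.695  0.805]
 [ 0.     0.     0.     1.   ]]
```

View pics/t0.png

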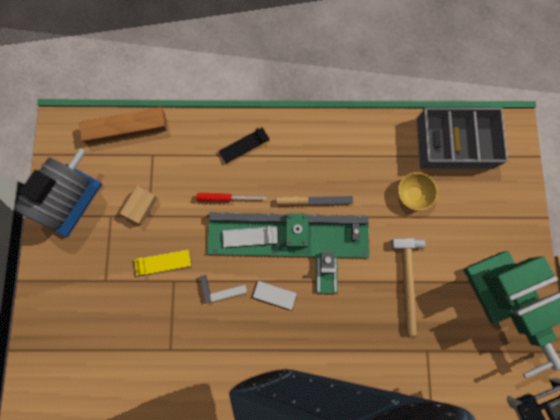

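View pics/s0.png

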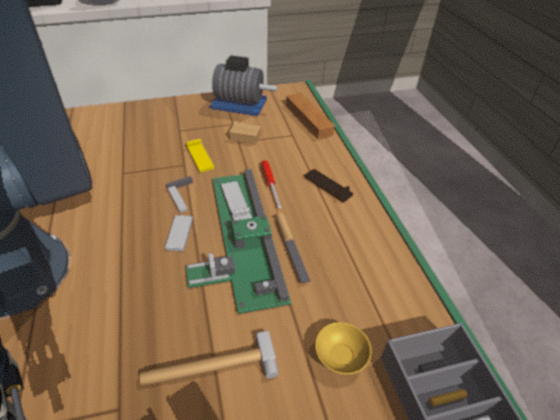

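The jig lies in the top view at about (208–369, 213–258), feed direction to the right (world −y). The fence is on the far side and the bar is at (222–277, 228–247). The end stop is near (356, 231) and the clamp near (327, 265).

```bash
python3 - <<'E'
from h import *
t=grab('top');crop(t,200,205,380,300,4.4,'t1')
d=grab('side');crop(d,180,165,300,315,3.9,'s1')
E
```

```text
(no output)
```

View pics/t1.png

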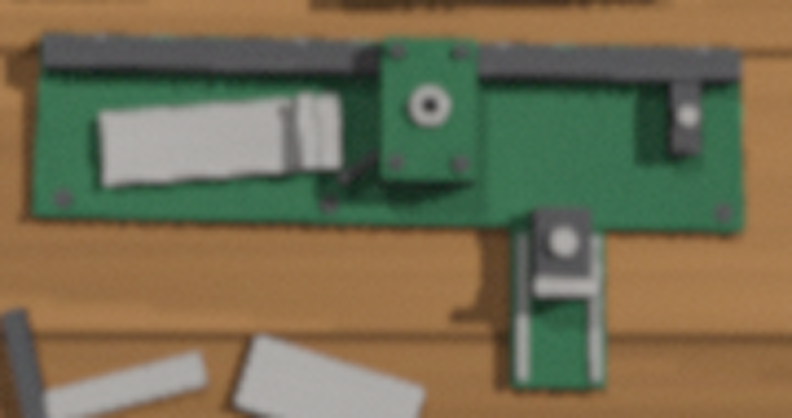

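View pics/s1.png

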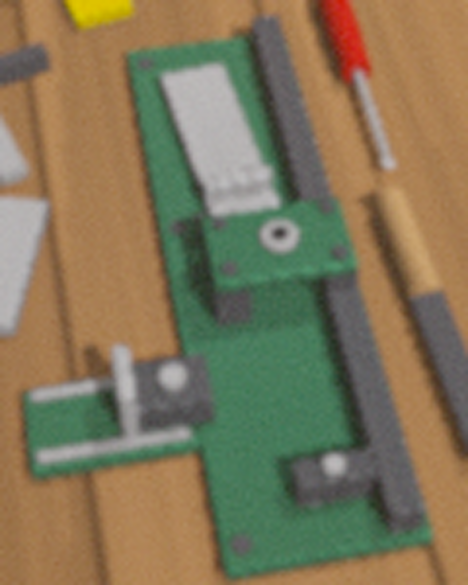

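```bash
cat >> h.py <<'E'
def fit(pairs):  # (jig xy) -> world xy rigid
    A=np.array([p[0] for p in pairs]);B=np.array([p[1] for p in pairs])
    a=A-A.mean(0);b=B-B.mean(0)
    th=np.arctan2((a[:,0]*b[:,1]-a[:,1]*b[:,0]).sum(),(a*b).sum())
    c,s=np.cos(th),np.sin(th);M=np.array([[c,-s],[s,c]]);t=B.mean(0)-M@A.mean(0)
    return th,t,M,(A@M.T+t-B)
E
python3 - <<'E'
from h import *
t=grab('top');d=grab('side')
T=lambda u,v,z:px2w(t,200+u/4.4,205+v/4.4,z)[:2]
S=lambda u,v,z:px2w(d,180+u/3.9,165+v/3.9,z)[:2]
P=[((-.25,-.07),T(32,216,.012)),((.205,-.07),T(743,231,.012)),((0,0),T(430,105,.057)),
((-.25,-.07),S(128,52,.012)),((.205,-.07),S(228,575,.012)),((.205,.05),S(432,543,.012)),((0,0),S(280,234,.057))]
th,o,M,r=fit(P);print(np.degrees(th),o,np.round(r*1000,1))
th,o,M,r=fit(P[:3]);print(np.degrees(th),o,np.round(r*1000,1))
th,o,M,r=fit(P[3:]);print(np.degrees(th),o,np.round(r*1000,1))
th,o,M,r=fit(P)
J=lambda p:np.round((M.T@(np.array(p)-o))*1000,1)
for n,p in dict(tailF=T(98,110,.024),tailN=T(104,188,.024),noseF=T(338,93,.024),noseN=T(343,167,.024),
 ribtF=T(297,93,.037),ribN=T(302,170,.037),StailN=S(161,75,.024),StailF=S(222,64,.024),SnoseN=S(212,217,.024),SnoseF=S(281,208,.024),
 stopT=T(671,86,.034),stopTn=T(671,155,.034),stopS=S(287,461,.034),stopS2=S(303,500,.034),
 clT1=T(534,298,.012),platetopT=T(567,283,.053),plS=S(122,346,.053),).items():print(n,J(p),np.round(p,4))
s=ctrl.observe();print(R.from_rotvec(s['tcp_rot']).as_matrix().round(3))
E
```

```text
-91.16615942891359 [ 0.57093192 -0.02935548] [[ 4.6 -1.9]
 [ 3.1 -5.7]
 [ 4.1 -2.9]
 [-4.1  4.5]
 [-4.5  1. ]
 [ 0.2  4.4]
 [-3.3  0.6]]
-91.01890427897628 [ 0.56704713 -0.02573611] [[ 0.1  1.5]
 [-0.3 -2.3]
 [ 0.2  0.7]]
-91.4282235162312 [ 0.57405671 -0.03208765] [[ 0.2  2. ]
 [-2.3 -1.4]
 [ 2.4  1.4]
 [-0.2 -2.1]]
tailF [-211.7   -7.5] [0.5678 0.1825]
tailN [-205.6  -57. ] [0.5181 0.1774]
noseF [-59.4   7.1] [0.5793 0.0299]
noseN [-55.3 -40.1] [0.532  0.0267]
ribtF [-85.4   4.5] [0.5771 0.0559]
ribN [-81.  -44.1] [0.5285 0.0526]
StailN [-201.3  -46.3] [0.5287 0.1729]
StailF [-204.5   -1.2] [0.5739 0.1752]
SnoseN [-53.9 -32.5] [0.5396 0.0252]
SnoseF [-52.9  13.7] [0.5857 0.0232]
stopT [150.8  15.2] [ 0.583  -0.1804]
stopTn [150.2 -28.7] [ 0.5392 -0.1789]
stopS [153.5 -21.9] [ 0.5459 -0.1824]
stopS2 [181.  -18.2] [ 0.5491 -0.21  ]
clT1 [  66.9 -118.5] [ 0.4511 -0.0938]
platetopT [  82.1 -110.9] [ 0.4583 -0.1092]
plS [  66.8 -104. ] [ 0.4656 -0.094 ]
[[-0.     0.355 -0.935]
 [ 0.    -0.935 -0.355]
 [-1.    -0.    -0.   ]]
```

```bash
cat >> h.py <<'E'
TH=np.radians(-91.17);O=np.array([0.5709,-0.0294])
def JM():
    c,s=np.cos(TH),np.sin(TH);return np.array([[c,-s],[s,c]])
def go(x,y,z,yaw=0):
    "delta rows to tcp at jig x,y,z mm; yaw = angle of tool y from jig x (deg)"
    s=ctrl.observe();M0=R.from_rotvec(s['tcp_rot'])
    w=np.r_[O+JM()@(np.array([x,y])/1000),z/1000]
    a=TH+np.radians(yaw);ty=np.array([np.cos(a),np.sin(a),0]);tx=np.array([0,0,-1.]);tz=np.cross(tx,ty)
    G=R.from_matrix(np.c_[tx,ty,tz])
    print('t',s['time'],'d cm',np.round(M0.inv().apply(w-s['tool_pos'])*100,2),'a',np.round((M0.inv()*G).as_rotvec(degrees=True),1))
def st():
    s=ctrl.observe();M0=R.from_rotvec(s['tcp_rot']).as_matrix();ty=M0[:,1]
    p=JM().T@(s['tool_pos'][:2]-O)*1000
    print('t',round(s['time'],2),'jig',p.round(1),'z',(s['tool_pos'][2]*1000).round(1),'yaw',np.degrees(np.arctan2(ty[1],ty[0])-TH).round(1),'Fjig',(JM().T@s['force'][:2]).round(1),s['force'][2].round(1),'w',round(s['gripper_width']*1000,1))
E
python3 -c "
from h import *
go(-130,-75,120)"
```

```text
t 0.3 d cm [ 11.56 -46.84 -50.23] a [22.  0.  0.]
```

```bash
python3 -m handwheel '[{"ty":-4,"tz":-4.3,"ax":5},{"ty":-8,"tz":-8.6,"ax":10},{"ty":-12,"tz":-12.9,"ax":15},{"ty":-16,"tz":-17.2,"ax":22},{"ty":-20,"tz":-21.5,"ax":22},{"ty":-24,"tz":-25.8,"ax":22},{"ty":-28,"tz":-30,"ax":22},{"ty":-32,"tz":-34.3,"ax":22,"grip":7}]'; python3 -c "
from h import *
st();go(-130,-75,120)"
```

```text
t 0.3 jig [ 492.3 -365.7] z 235.5 yaw 22.0 Fjig [-0.7  0.1] 0.5 w 92.7
t 0.3 d cm [ 11.56 -46.84 -50.23] a [22.  0.  0.]validation failed for argument at $[0]...
```

```bash
python3 -m handwheel '[{"tx":0,"ty":-4,"tz":-4.3,"ax":5,"ay":0,"az":0,"grip":9.3},{"tx":0,"ty":-8,"tz":-8.6,"ax":10,"ay":0,"az":0,"grip":9.3},{"tx":0,"ty":-12,"tz":-12.9,"ax":15,"ay":0,"az":0,"grip":9.3},{"tx":0,"ty":-16,"tz":-17.2,"ax":22,"ay":0,"az":0,"grip":9.3},{"tx":0,"ty":-20,"tz":-21.5,"ax":22,"ay":0,"az":0,"grip":9.3},{"tx":0,"ty":-24,"tz":-25.8,"ax":22,"ay":0,"az":0,"grip":9.3},{"tx":0,"ty":-28,"tz":-30,"ax":22,"ay":0,"az":0,"grip":9.3},{"tx":0,"ty":-32,"tz":-34.3,"ax":22,"ay":0,"az":0,"grip":7}]'; python3 -c "
from h import *
st();go(-130,-75,120)"
```

```text
time: 1.3
tool_pos: [0.4029, -0.0915, 0.2359]
tcp_rot: [-2.212, 0.024, 2.21]
force: [0.6, -0.5, 1.0]
gripper_width: 0.0869
t 1.3 jig [  65.5 -166.7] z 235.9 yaw -0.1 Fjig [0.5 0.6] 1.0 w 86.9
t 1.3 d cm [ 11.59 -19.56  -9.14] a [-0.1 -0.  -0. ]
```

```bash
python3 -m handwheel '[{"tx":2,"ty":-5,"tz":-2,"ax":0,"ay":0,"az":0,"grip":7},{"tx":4,"ty":-10,"tz":-4,"ax":0,"ay":0,"az":0,"grip":7},{"tx":8,"ty":-15,"tz":-6,"ax":0,"ay":0,"az":0,"grip":7},{"tx":12,"ty":-19.6,"tz":-8.1,"ax":0,"ay":0,"az":0,"grip":7},{"tx":16,"ty":-19.6,"tz":-8.1,"ax":0,"ay":0,"az":0,"grip":7},{"tx":16,"ty":-19.6,"tz":-8.1,"ax":0,"ay":0,"az":0,"grip":7}]'; python3 -c "
from h import *
st();go(-130,-80,32)
t=grab('top');d=grab('side')
a=cv2.resize(t['img'][195:275,195:315],None,fx=4.6,fy=4.6,interpolation=2)
b=cv2.resize(d['img'][160:260,170:300],None,fx=4.2,fy=4.2,interpolation=2)
b=b[:368];a=a[:,:552]
cv2.imwrite('pics/t2.png',a[:,:,::-1]);cv2.imwrite('pics/s2.png',cv2.resize(d['img'][140:270,160:320],None,fx=4.5,fy=4.5,interpolation=2)[:,:,::-1])"
```

```text
time: 2.05
tool_pos: [0.4857, 0.1012, 0.0735]
tcp_rot: [-2.205, 0.023, 2.218]
force: [0.0, 0.6, 0.2]
gripper_width: 0.07
t 2.05 jig [-128.8  -87.9] z 73.5 yaw 0.0 Fjig [-0.6  0. ] 0.2 w 70.0
t 2.05 d cm [ 4.14 -0.12 -0.81] a [ 0.   0.3 -0. ]
```

View pics/s2.png

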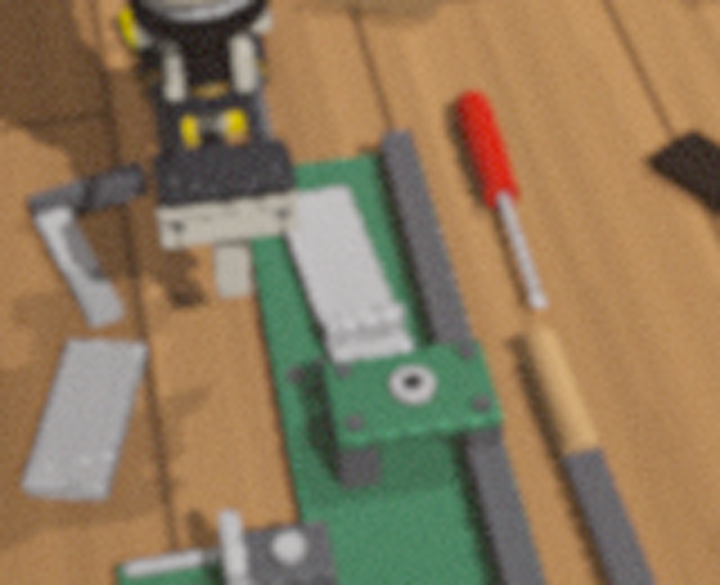

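```bash
python3 -c "
from h import *
d=grab('side')
p=px2w(d,160+233/4.5,140+297/4.5,.0565)
print(p, JM().T@(p[:2]-O)*1000, 'expect -76,-88')
"
```

```text
[0.48834342 0.05798798 0.0565    ] [-85.68404741 -84.32373937] expect -76,-88
```

View pics/t2.png

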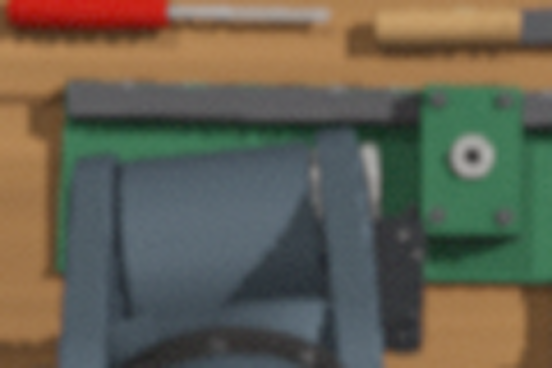

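```bash
python3 -m handwheel '[{"tx":2.1,"ty":0,"tz":-0.6,"ax":0,"ay":0,"az":0,"grip":7},{"tx":4.1,"ty":0,"tz":-0.6,"ax":0,"ay":0.3,"az":0,"grip":7},{"tx":4.1,"ty":0,"tz":-1.6,"ax":0,"ay":0.3,"az":0,"grip":7},{"tx":4.1,"ty":0,"tz":-2.6,"ax":0,"ay":0.3,"az":0,"grip":7},{"tx":4.1,"ty":0,"tz":-3.4,"ax":0,"ay":0.3,"az":0,"grip":7},{"tx":4.1,"ty":0,"tz":-4,"ax":0,"ay":0.3,"az":0,"grip":7},{"tx":4.1,"ty":0,"tz":-4.6,"ax":0,"ay":0.3,"az":0,"grip":7},{"tx":4.1,"ty":0,"tz":-4.8,"ax":0,"ay":0.3,"az":0,"grip":7}]'; python3 -c "
from h import *
st()"
```

```text
time: 3.2
tool_pos: [0.5352, 0.0999, 0.0346]
tcp_rot: [-2.215, 0.024, 2.206]
force: [-6.0, 0.5, 5.0]
gripper_width: 0.0699
t 3.2 jig [-128.6  -38.3] z 34.6 yaw -0.0 Fjig [-0.3 -6. ] 5.0 w 69.9
```

```bash
python3 -m handwheel '[{"tx":0,"ty":0,"tz":-0.3,"ax":0,"ay":0,"az":0,"grip":7},{"tx":0,"ty":0,"tz":-0.6,"ax":0,"ay":0,"az":0,"grip":7},{"tx":0,"ty":0,"tz":-0.7,"ax":0,"ay":0,"az":0,"grip":7},{"tx":0,"ty":0,"tz":-0.8,"ax":0,"ay":0,"az":0,"grip":7}]'; python3 -c "
from h import *
st()"
```

```text
time: 3.7
tool_pos: [0.543, 0.0998, 0.0346]
tcp_rot: [-2.216, 0.024, 2.206]
force: [-5.5, 0.1, 2.5]
gripper_width: 0.07
t 3.7 jig [-128.6  -30.5] z 34.6 yaw -0.0 Fjig [-0.  -5.5] 2.5 w 70.0
```

```bash
python3 -m handwheel '[{"tx":0,"ty":0,"tz":-0.1,"ax":0,"ay":0,"az":0,"grip":7},{"tx":0,"ty":0,"tz":-0.2,"ax":0,"ay":0,"az":0,"grip":7},{"tx":0,"ty":0,"tz":-0.3,"ax":0,"ay":0,"az":0,"grip":7}]'; python3 -c "
from h import *
st()"
```

```text
time: 4.08
tool_pos: [0.5437, 0.0997, 0.0344]
tcp_rot: [-2.21, 0.024, 2.213]
force: [-19.6, 0.8, 16.1]
gripper_width: 0.0699
t 4.08 jig [-128.5  -29.8] z 34.4 yaw -0.0 Fjig [ -0.4 -19.6] 16.1 w 69.9
```

```bash
python3 -m handwheel '[{"tx":0,"ty":0,"tz":1,"ax":0,"ay":0,"az":0,"grip":7},{"tx":-3,"ty":0,"tz":2,"ax":0,"ay":0,"az":0,"grip":5},{"tx":-6,"ty":-3,"tz":1,"ax":0,"ay":0,"az":0,"grip":0},{"tx":-6,"ty":-8,"tz":-2,"ax":0,"ay":0,"az":0,"grip":0},{"tx":-6,"ty":-11,"tz":-3,"ax":0,"ay":0,"az":0,"grip":0}]'; python3 -c "
from h import *
st();print(ctrl.observe()['qpos'].round(2));go(-240,0,95,90);go(-240,0,95,-90)"
```

```text
time: 4.7
tool_pos: [0.5803, 0.2111, 0.0957]
tcp_rot: [-2.22, 0.022, 2.2]
force: [-0.7, -0.4, -0.6]
gripper_width: 0.0345
t 4.7 jig [-240.6    4.5] z 95.7 yaw -0.0 Fjig [ 0.5 -0.7] -0.6 w 34.5
[ 0.27  0.63  1.58 -0.    0.92  1.87]
t 4.7 d cm [0.07 0.06 0.45] a [-90.   -0.5  -0.4]
t 4.7 d cm [0.07 0.06 0.45] a [90.  -0.4  0.5]
```

```bash
python3 -m handwheel '[{"tx":0,"ty":0,"tz":0.3,"ax":-10.6,"ay":0,"az":0,"grip":0},{"tx":0,"ty":0,"tz":0.6,"ax":-21.2,"ay":0,"az":0,"grip":0},{"tx":0,"ty":0,"tz":0.6,"ax":-31.8,"ay":0,"az":0,"grip":0},{"tx":0,"ty":0,"tz":0.6,"ax":-42.4,"ay":0,"az":0,"grip":0},{"tx":0,"ty":0,"tz":0.6,"ax":-53,"ay":0,"az":0,"grip":0},{"tx":0,"ty":0,"tz":0.6,"ax":-63.6,"ay":0,"az":0,"grip":0},{"tx":0,"ty":0,"tz":0.6,"ax":-74.2,"ay":0,"az":0,"grip":0},{"tx":0,"ty":0,"tz":0.6,"ax":-84.8,"ay":0,"az":0,"grip":0}]'; python3 -c "
from h import *
st();go(-238,-1,33,90)
t=grab('top');d=grab('side')
cv2.imwrite('pics/s3.png',cv2.resize(d['img'][140:250,180:310],None,fx=5,fy=5,interpolation=2)[:,:,::-1])"
```

```text
time: 5.7
tool_pos: [0.573, 0.2093, 0.095]
tcp_rot: [1.291, 1.152, -1.281]
force: [0.1, -0.3, -0.8]
gripper_width: 0.0004
t 5.7 jig [-238.7   -2.8] z 95.0 yaw 85.1 Fjig [0.3 0.1] -0.8 w 0.4
t 5.7 d cm [6.2  0.14 0.06] a [-4.9 -0.  -0.4]
```

View pics/s3.png

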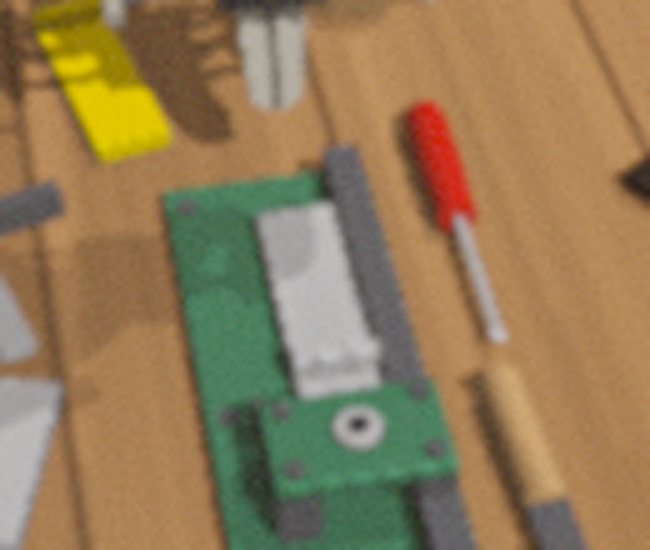

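```bash
python3 -m handwheel '[{"tx":3.2,"ty":0.15,"tz":0,"ax":-4.9,"ay":0,"az":0,"grip":0},{"tx":6.2,"ty":0.15,"tz":0,"ax":-4.9,"ay":0,"az":0,"grip":0},{"tx":6.3,"ty":0.15,"tz":0.8,"ax":-4.9,"ay":0,"az":0,"grip":0},{"tx":6.3,"ty":0.15,"tz":1.6,"ax":-4.9,"ay":0,"az":0,"grip":0},{"tx":6.3,"ty":0.15,"tz":2.4,"ax":-4.9,"ay":0,"az":0,"grip":0},{"tx":6.3,"ty":0.15,"tz":3.2,"ax":-4.9,"ay":0,"az":0,"grip":0},{"tx":6.3,"ty":0.15,"tz":4,"ax":-4.9,"ay":0,"az":0,"grip":0},{"tx":6.3,"ty":0.15,"tz":4.8,"ax":-4.9,"ay":0,"az":0,"grip":0}]'; python3 -c "
from h import *
st()"
```

```text
time: 6.8
tool_pos: [0.5694, 0.1612, 0.0325]
tcp_rot: [1.232, 1.192, -1.223]
force: [-0.1, 5.2, 3.8]
gripper_width: 0.0005
t 6.8 jig [-190.6   -5.4] z 32.5 yaw 89.6 Fjig [-5.2 -0.2] 3.8 w 0.5
```

```bash
python3 -m handwheel '[{"tx":0,"ty":0,"tz":-0.5,"ax":0,"ay":0,"az":0,"grip":0},{"tx":0,"ty":0.5,"tz":-0.5,"ax":0,"ay":0,"az":0,"grip":0},{"tx":0,"ty":0.5,"tz":0.5,"ax":0,"ay":0,"az":0,"grip":0},{"tx":0,"ty":0.5,"tz":1.2,"ax":0,"ay":0,"az":0,"grip":0},{"tx":0,"ty":0.5,"tz":1.9,"ax":0,"ay":0,"az":0,"grip":0},{"tx":0,"ty":0.5,"tz":2.6,"ax":0,"ay":0,"az":0,"grip":0},{"tx":0,"ty":0.5,"tz":3.3,"ax":0,"ay":0,"az":0,"grip":0},{"tx":0,"ty":0.5,"tz":4,"ax":0,"ay":0,"az":0,"grip":0}]'; python3 -c "
from h import *
st()"
```

```text
time: 7.8
tool_pos: [0.5728, 0.1207, 0.0318]
tcp_rot: [1.231, 1.193, -1.225]
force: [0.4, 4.4, 1.4]
gripper_width: 0.0003
t 7.8 jig [-150.1   -1.2] z 31.8 yaw 89.7 Fjig [-4.4  0.4] 1.4 w 0.3
```

```bash
python3 -m handwheel '[{"tx":0,"ty":0,"tz":0.8,"ax":0,"ay":0,"az":0,"grip":0},{"tx":0,"ty":0,"tz":1.6,"ax":0,"ay":0,"az":0,"grip":0},{"tx":0,"ty":0,"tz":2.4,"ax":0,"ay":0,"az":0,"grip":0},{"tx":0,"ty":0,"tz":3.2,"ax":0,"ay":0,"az":0,"grip":0},{"tx":0,"ty":0,"tz":4,"ax":0,"ay":0,"az":0,"grip":0},{"tx":0,"ty":0,"tz":4.8,"ax":0,"ay":0,"az":0,"grip":0},{"tx":0,"ty":0,"tz":5.6,"ax":0,"ay":0,"az":0,"grip":0},{"tx":0,"ty":0,"tz":6.4,"ax":0,"ay":0,"az":0,"grip":0}]'; python3 -c "
from h import *
st()"
```

```text
time: 8.8
tool_pos: [0.5712, 0.0567, 0.0318]
tcp_rot: [1.231, 1.193, -1.225]
force: [1.6, 4.4, -0.4]
gripper_width: 0.0007
t 8.8 jig [-86.1  -1.5] z 31.8 yaw 89.7 Fjig [-4.5  1.5] -0.4 w 0.7
```

```bash
python3 -m handwheel '[{"tx":0,"ty":0,"tz":0.8,"ax":0,"ay":0,"az":0,"grip":0},{"tx":0,"ty":0,"tz":1.6,"ax":0,"ay":0,"az":0,"grip":0},{"tx":0,"ty":0,"tz":2.4,"ax":0,"ay":0,"az":0,"grip":0},{"tx":0,"ty":0,"tz":2.8,"ax":0,"ay":0,"az":0,"grip":0},{"tx":0,"ty":0,"tz":1.8,"ax":0,"ay":0,"az":0,"grip":0},{"tx":-5,"ty":0,"tz":1,"ax":0,"ay":0,"az":0,"grip":0},{"tx":-8,"ty":0,"tz":1,"ax":0,"ay":0,"az":0,"grip":0}]'; python3 -c "
from h import *
st();go(52,0,95,90)
t=grab('top');d=grab('side')
cv2.imwrite('pics/s4.png',cv2.resize(d['img'][190:320,180:310],None,fx=4.6,fy=4.6,interpolation=2)[:,:,::-1])"
```

```text
time: 9.68
tool_pos: [0.5704, 0.048, 0.1134]
tcp_rot: [1.23, 1.193, -1.224]
force: [0.0, 1.0, 0.6]
gripper_width: 0.0007
t 9.68 jig [-77.4  -2.1] z 113.4 yaw 89.7 Fjig [-1. -0.] 0.6 w 0.7
t 9.675 d cm [ 1.85  0.26 12.94] a [-0.3  0.  -0.3]
```

View pics/s4.png

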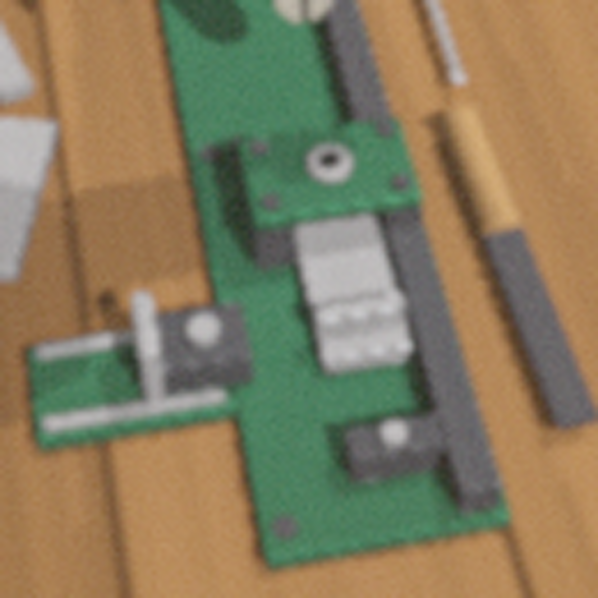

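```bash
python3 -m handwheel '[{"tx":0,"ty":0.1,"tz":4,"ax":0,"ay":0,"az":0,"grip":0},{"tx":0,"ty":0.2,"tz":8,"ax":0,"ay":0,"az":0,"grip":0},{"tx":0,"ty":0.25,"tz":12.8,"ax":0,"ay":0,"az":0,"grip":0},{"tx":3,"ty":0.25,"tz":12.8,"ax":0,"ay":0,"az":0,"grip":0},{"tx":5.5,"ty":0.25,"tz":12.8,"ax":0,"ay":0,"az":0,"grip":0},{"tx":6.8,"ty":0.25,"tz":12.8,"ax":0,"ay":0,"az":0,"grip":0},{"tx":6.8,"ty":0.25,"tz":12.8,"ax":0,"ay":0,"az":0,"grip":0}]'; python3 -c "
from h import *
st()"
```

```text
time: 10.65
tool_pos: [0.5695, -0.0805, 0.0429]
tcp_rot: [1.23, 1.194, -1.226]
force: [-0.1, -0.1, -0.2]
gripper_width: 0.0005
t 10.65 jig [51.1 -0.3] z 42.9 yaw 89.7 Fjig [ 0.1 -0.1] -0.2 w 0.5
```

```bash
python3 -m handwheel '[{"tx":0,"ty":0,"tz":0.7,"ax":0,"ay":0,"az":0,"grip":0},{"tx":0,"ty":0,"tz":1.4,"ax":0,"ay":0,"az":0,"grip":0},{"tx":0,"ty":0,"tz":2.1,"ax":0,"ay":0,"az":0,"grip":0},{"tx":0,"ty":0,"tz":2.8,"ax":0,"ay":0,"az":0,"grip":0},{"tx":0,"ty":0,"tz":3.5,"ax":0,"ay":0,"az":0,"grip":0},{"tx":0,"ty":0,"tz":4.2,"ax":0,"ay":0,"az":0,"grip":0},{"tx":0,"ty":0,"tz":4.9,"ax":0,"ay":0,"az":0,"grip":0},{"tx":0,"ty":0,"tz":5.4,"ax":0,"ay":0,"az":0,"grip":0}]'; python3 -c "
from h import *
st()"
```

```text
time: 11.65
tool_pos: [0.5686, -0.1351, 0.0441]
tcp_rot: [1.232, 1.193, -1.225]
force: [0.6, 6.0, 4.4]
gripper_width: 0.0004
t 11.65 jig [ 1.057e+02 -1.000e-01] z 44.1 yaw 89.6 Fjig [-6.   0.5] 4.4 w 0.4
```

```bash
python3 -m handwheel '[{"tx":0,"ty":0,"tz":0.3,"ax":0,"ay":0,"az":0,"grip":0},{"tx":0,"ty":0,"tz":0.6,"ax":0,"ay":0,"az":0,"grip":0},{"tx":0,"ty":0,"tz":0.8,"ax":0,"ay":0,"az":0,"grip":0},{"tx":0,"ty":0,"tz":1,"ax":0,"ay":0,"az":0,"grip":0}]'; python3 -c "
from h import *
st()"
```

```text
time: 12.15
tool_pos: [0.5684, -0.1448, 0.0441]
tcp_rot: [1.231, 1.193, -1.225]
force: [1.0, 5.5, 3.8]
gripper_width: 0.0004
t 12.15 jig [115.4  -0.2] z 44.1 yaw 89.6 Fjig [-5.5  0.9] 3.8 w 0.4
```

```bash
python3 -m handwheel '[{"tx":0,"ty":0,"tz":0.2,"ax":0,"ay":0,"az":0,"grip":0},{"tx":0,"ty":0,"tz":0.4,"ax":0,"ay":0,"az":0,"grip":0},{"tx":0,"ty":0,"tz":0.5,"ax":0,"ay":0,"az":0,"grip":0}]'; python3 -c "
from h import *
st()"
```

```text
time: 12.52
tool_pos: [0.5681, -0.1469, 0.0441]
tcp_rot: [1.235, 1.196, -1.224]
force: [2.4, 30.0, 10.0]
gripper_width: 0.0003
t 12.53 jig [117.6  -0.4] z 44.1 yaw 89.6 Fjig [-30.    1.8] 10.0 w 0.3
```

```bash
python3 -m handwheel '[{"tx":0,"ty":0,"tz":-0.8,"ax":0,"ay":0,"az":0,"grip":0},{"tx":-4,"ty":0,"tz":-0.8,"ax":0,"ay":0,"az":0,"grip":0},{"tx":-9,"ty":-2,"tz":-1.5,"ax":10,"ay":0,"az":0,"grip":0},{"tx":-9,"ty":-6,"tz":-2.2,"ax":20,"ay":0,"az":0,"grip":0},{"tx":-9,"ty":-10,"tz":-2.9,"ax":30,"ay":0,"az":0,"grip":0},{"tx":-9,"ty":-14,"tz":-3,"ax":40,"ay":0,"az":0,"grip":0},{"tx":-9,"ty":-17,"tz":-3,"ax":50,"ay":0,"az":0,"grip":0},{"tx":-9,"ty":-17,"tz":-3,"ax":60,"ay":0,"az":0,"grip":0}]'; python3 -c "
from h import *
st();go(85,-165,90,0)
t=grab('top');d=grab('side')
cv2.imwrite('pics/s5.png',cv2.resize(d['img'][190:320,170:310],None,fx=4.6,fy=4.6,interpolation=2)[:,:,::-1])"
```

```text
time: 13.52
tool_pos: [0.3968, -0.1155, 0.133]
tcp_rot: [1.951, 0.486, -1.942]
force: [0.1, 0.3, 0.2]
gripper_width: 0.0005
t 13.53 jig [  89.7 -172.4] z 133.0 yaw 29.3 Fjig [-0.3  0.1] 0.2 w 0.5
t 13.525 d cm [ 4.3  -0.06 -0.85] a [29.3 -0.2 -0.1]
```

View pics/s5.png

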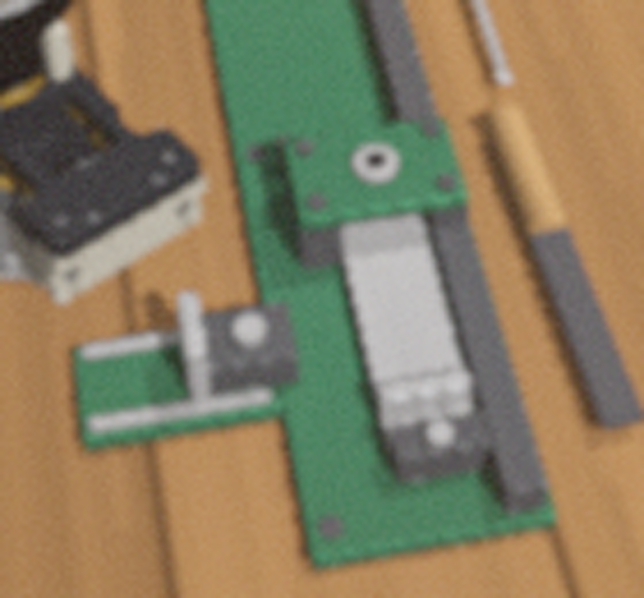

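```bash
python3 -m handwheel '[{"tx":0,"ty":0,"tz":0,"ax":10,"ay":0,"az":0,"grip":0},{"tx":2,"ty":0,"tz":0,"ax":20,"ay":0,"az":0,"grip":0},{"tx":4,"ty":0,"tz":-0.4,"ax":29.3,"ay":0,"az":0,"grip":0},{"tx":8,"ty":0,"tz":-0.8,"ax":29.3,"ay":0,"az":0,"grip":0},{"tx":9.2,"ty":0,"tz":-0.8,"ax":29.3,"ay":0,"az":0,"grip":0},{"tx":9.2,"ty":0,"tz":-0.8,"ax":29.3,"ay":0,"az":0,"grip":0}]'; python3 -c "
from h import *
st();go(85,-120,41,0)"
```

```text
time: 14.38
tool_pos: [0.4058, -0.1116, 0.0408]
tcp_rot: [-2.22, 0.013, 2.211]
force: [-0.1, 0.7, 0.9]
gripper_width: 0.0001
t 14.38 jig [  85.5 -163.3] z 40.8 yaw 0.5 Fjig [-0.7 -0.1] 0.9 w 0.1
t 14.375 d cm [ 0.   -0.01 -4.33] a [ 0.5 -0.2  0. ]
```

```bash
python3 -m handwheel '[{"tx":0,"ty":0,"tz":-1,"ax":0.5,"ay":0,"az":0,"grip":0},{"tx":0,"ty":0,"tz":-2,"ax":0.5,"ay":0,"az":0,"grip":0},{"tx":0,"ty":0,"tz":-3,"ax":0.5,"ay":0,"az":0,"grip":0},{"tx":0,"ty":0,"tz":-3.7,"ax":0.5,"ay":0,"az":0,"grip":0},{"tx":0,"ty":0,"tz":-4.3,"ax":0.5,"ay":0,"az":0,"grip":0},{"tx":0,"ty":0,"tz":-4.9,"ax":0.5,"ay":0,"az":0,"grip":0},{"tx":0,"ty":0,"tz":-5.5,"ax":0.5,"ay":0,"az":0,"grip":0},{"tx":0,"ty":0,"tz":-6,"ax":0.5,"ay":0,"az":0,"grip":0}]'; python3 -c "
from h import *
st()"
```

```text
time: 15.38
tool_pos: [0.4653, -0.1122, 0.0411]
tcp_rot: [-2.213, 0.025, 2.207]
force: [-5.4, -1.7, 3.7]
gripper_width: 0.0001
t 15.38 jig [  84.9 -103.9] z 41.1 yaw -0.1 Fjig [ 1.8 -5.3] 3.7 w 0.1
```

Pushing at about 5 N, which is the clamp's own friction. About 20 mm remains.

```bash
python3 -m handwheel '[{"tx":0,"ty":0,"tz":-0.4,"ax":0,"ay":0,"az":0,"grip":0},{"tx":0,"ty":0,"tz":-0.8,"ax":0,"ay":0,"az":0,"grip":0},{"tx":0,"ty":0,"tz":-1.1,"ax":0,"ay":0,"az":0,"grip":0},{"tx":0,"ty":0,"tz":-1.4,"ax":0,"ay":0,"az":0,"grip":0},{"tx":0,"ty":0,"tz":-1.6,"ax":0,"ay":0,"az":0,"grip":0}]'; python3 -c "
from h import *
st()"
```

```text
time: 16.0
tool_pos: [0.4812, -0.1125, 0.0411]
tcp_rot: [-2.213, 0.025, 2.207]
force: [-5.7, -1.7, 1.9]
gripper_width: 0.0009
t 16.0 jig [ 84.9 -88. ] z 41.1 yaw -0.1 Fjig [ 1.8 -5.6] 1.9 w 0.9
```

```bash
python3 -m handwheel '[{"tx":0,"ty":0,"tz":-0.15,"ax":0,"ay":0,"az":0,"grip":0},{"tx":0,"ty":0,"tz":-0.3,"ax":0,"ay":0,"az":0,"grip":0},{"tx":0,"ty":0,"tz":-0.4,"ax":0,"ay":0,"az":0,"grip":0}]'; python3 -c "
from h import *
st()"
```

```text
time: 16.38
tool_pos: [0.4844, -0.1125, 0.0411]
tcp_rot: [-2.211, 0.024, 2.209]
force: [-10.0, -1.6, 6.2]
gripper_width: 0.0005
t 16.38 jig [ 84.9 -84.8] z 41.1 yaw -0.1 Fjig [ 1.8 -9.9] 6.2 w 0.5
```

```bash
python3 -m handwheel '[{"tx":0,"ty":0,"tz":-0.1,"ax":0,"ay":0,"az":0,"grip":0},{"tx":0,"ty":0,"tz":-0.2,"ax":0,"ay":0,"az":0,"grip":0},{"tx":0,"ty":0,"tz":-0.2,"ax":0,"ay":0,"az":0,"grip":0}]'; python3 -c "
from h import *
st()"
```

```text
time: 16.75
tool_pos: [0.4846, -0.1124, 0.0409]
tcp_rot: [-2.206, 0.023, 2.213]
force: [-17.7, -2.9, 14.1]
gripper_width: 0.0004
t 16.75 jig [ 84.7 -84.6] z 40.9 yaw -0.1 Fjig [  3.3 -17.6] 14.1 w 0.4
```

```bash
python3 -m handwheel '[{"tx":0,"ty":0,"tz":-0.15,"ax":0,"ay":0,"az":0,"grip":0},{"tx":0,"ty":0,"tz":-0.3,"ax":0,"ay":0,"az":0,"grip":0},{"tx":0,"ty":0,"tz":-0.45,"ax":0,"ay":0,"az":0,"grip":0},{"tx":0,"ty":0,"tz":-0.45,"ax":0,"ay":0,"az":0,"grip":0}]'; python3 -c "
from h import *
st()"
```

```text
time: 17.25
tool_pos: [0.4848, -0.1121, 0.0405]
tcp_rot: [-2.194, 0.021, 2.223]
force: [-43.0, -7.5, 32.2]
gripper_width: 0.0006
t 17.25 jig [ 84.4 -84.4] z 40.5 yaw -0.1 Fjig [  8.3 -42.8] 32.2 w 0.6
```

43 N and no further movement, so the clamp is tight. Backing off to check.

```bash
python3 -m handwheel '[{"tx":0,"ty":0,"tz":0.4,"ax":0,"ay":0,"az":0,"grip":0},{"tx":0,"ty":0,"tz":1.5,"ax":0,"ay":0,"az":0,"grip":0},{"tx":0,"ty":0,"tz":5,"ax":0,"ay":0,"az":0,"grip":0},{"tx":-5,"ty":0,"tz":9,"ax":0,"ay":0,"az":0,"grip":0},{"tx":-10,"ty":0,"tz":13,"ax":0,"ay":0,"az":0,"grip":0},{"tx":-15,"ty":0,"tz":14,"ax":0,"ay":0,"az":0,"grip":0}]'; python3 -c "
from h import *
st()
t=grab('top');d=grab('side')
a=cv2.resize(t['img'][200:290,200:380],None,fx=4.4,fy=4.4,interpolation=2)
cv2.imwrite('pics/s6.png',cv2.resize(d['img'][190:320,170:310],None,fx=4.6,fy=4.6,interpolation=2)[:,:,::-1])
cv2.imwrite('pics/t6.png',a[:,:,::-1])"
```

```text
time: 18.0
tool_pos: [0.3498, -0.1093, 0.1918]
tcp_rot: [-2.215, 0.025, 2.204]
force: [1.9, 0.3, 0.3]
gripper_width: 0.0004
t 18.0 jig [  84.4 -219.4] z 191.8 yaw -0.2 Fjig [-0.4  1.8] 0.3 w 0.4
```

View pics/s6.png

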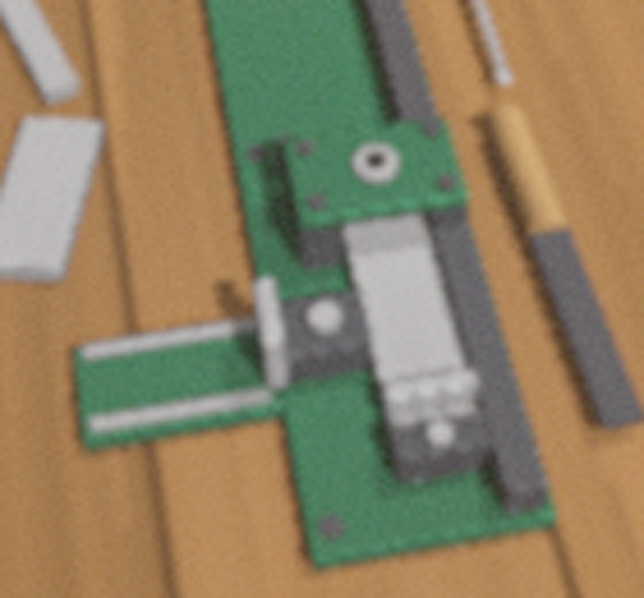

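View pics/t6.png

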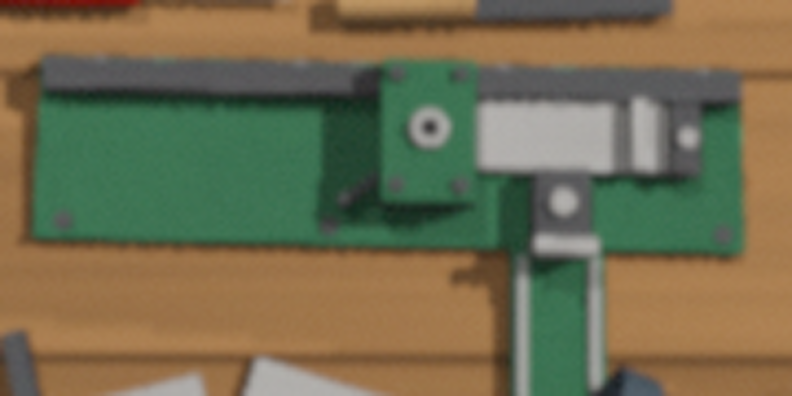

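```bash
python3 -c "
from h import *
t=grab('top')['img'];d=grab('side')['img']
for i in range(3): 
  t=t.astype(float)+grab('top')['img'];d=d.astype(float)+grab('side')['img']
t=(t/4).astype('uint8');d=(d/4).astype('uint8')
a=cv2.resize(t[215:250,325:368],(400,326),interpolation=2);b=cv2.resize(d[250:300,240:290],(390,390),interpolation=2)
c=np.zeros((390,790,3),'uint8');c[:326,:400]=a;c[:,400:]=b
cv2.imwrite('pics/z.png',c[:,:,::-1])"
```

```text
(no output)
```

View pics/z.png

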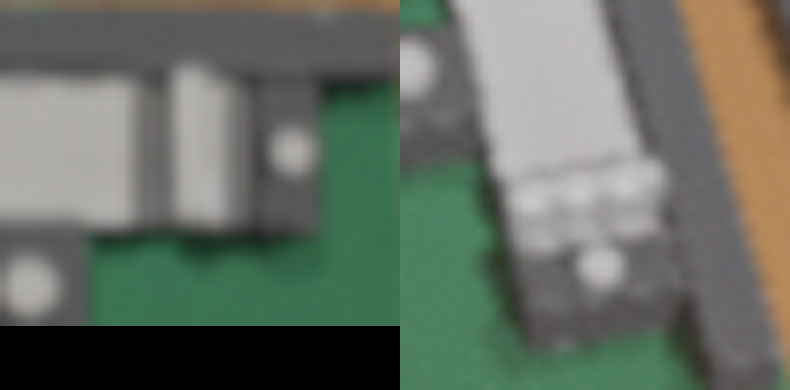

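```bash
python3 -c "
from cell import ctrl
print(ctrl.hand_in())"
```

```text
the job is handed in; nothing more can be done
None
```

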